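# Clamp a welded tee in the raised jig with the knob under its plate

### The job

On the raised welding jig, slide the steel tee along until its end is fully home against the end stop. Then turn the cross-handled knob under the edge of the jig plate clockwise (seen from above) until the jaw holds the tee firmly, without over-tightening it. Let go and leave the brush, the hammer and the tin alone.

Things in the scene. Friction and masses are not known exactly. Their poses are not given: they have to be found in the camera images.
- jig: raised grey steel welding jig, fixed to the bench: a plate 170 (x) by 270 (y) mm, 12 mm thick, its top 100 mm above the bench, on two legs along its y ends (open below, between y = -110 and +110 mm). Origin on the bench under the plate's centre. Jig +x points to the plate edge under which the knob sits (the side away from the robot), jig z up. A band 16 mm wide along that edge is bare on top.
- corner: L-shaped dark steel corner stop on the plate, fixed, bolted at a slightly different place each time; parallel to the jig's axes. Origin: inner corner, on the plate's top. The fence's face is the plane x = 0 and runs 136 mm towards +y; the end stop's face is the plane y = 0 and runs 52 mm towards +x. Both are 20 mm high, 14 mm thick.
- tee: loose steel tee, foot down on the plate beside the fence: foot 50 (x) by 100 (y) by 8 mm; upright web 8 mm thick along y, top 48 mm above the plate; 0.4 to 0.75 kg. Origin under the foot's centre; its -y end faces the end stop, 25 to 45 mm short of it at the start. Clamped at home, its origin lies 50 mm (y) from the end stop's face and 25 mm (x) from the fence's face.
- tee_end (a point): middle of the tee's -y end face, 4 mm above the plate; home when it meets the end stop's face (y = 0 of the corner stop)
- jaw: steel clamp jaw on the plate, 44 mm wide (y), 21 mm high, looking to jig -x, at the tee. Origin on the plate's top; its slightly sprung face plate is screwed out 0 to 8 mm (not measured) to the -x side of the origin. Starts clear of the tee, moves 10 mm to jig -x per radian of knob turn. Bearing on the tee, its force grows 15 to 20 N per mm: set it by feel, not by measured positions.
- knob: cross-handled knob hanging under the jig plate, axis upright. Hub 32 mm across, 26 mm high; four straight round bare-metal arms 12 mm thick along its own +x, -x, +y, -y, each reaching 66 mm from the axis, so that one or two arms stick out up to 54 mm past the plate's edge, where a fingertip coming down beside the plate can push them. Origin: on the axis, mid-height of the arms.
- brush: hand brush with a wooden handle, lying on the bench to the left of the jig: leave alone. Origin under its middle
- hammer: hammer lying on the bench to the right of the jig: leave alone. Origin under its middle
- tin: round closed metal can, 66 mm across, 90 mm high, standing on the bench: leave alone. Origin under its centre
- knob_axis (a point): fixed point on the knob's axis, mid-height of its arms: x = 73, y = 0 mm of the jig (12 mm in from the plate's edge), 69 mm above the bench, 31 mm below the plate's top. Clockwise seen from above (arms outside the edge move to jig -y) closes the jaw. In all 0.6 to 2.4 rad are needed: sometimes a second arm must be taken. Friction holds the knob when let go.
- knob_arm (a point): end of the arm along the knob's own +x, 60 mm from the axis; at the start it points out, 0.6 to 0.9 rad to the +y side of jig +x. With the jaw free the knob turns against an even friction of 0.48 N m; each newton of jaw force adds 0.01 N m. So it is well tightened at 1.5 times the free-running load, over-tightened at 1.9 times. Read standing still, both loads show 10 to 30 % lower.
Not all that is in view belongs to the job. What is shaped like the tee but turquoise or yellow is not meant.

How it is judged:
By the outcome, as a careful person would: the job done as asked, in the order asked, and still so for the second after the job is handed in, with the robot touching nothing.
It also fails if it takes over 72 s, if anything falls off the work surface, if the arm or the gripper's body presses on something with over 40 N, if the wrist force passes 120 N, or if a joint passes its speed limit or range.

### The arm

A 6-joint arm with a two-finger parallel gripper is mounted at the origin on the work surface. World frame = base frame: x ahead of the robot, y to its left, z up, the work surface at z = 0. Lengths are in m, angles in degrees, forces in N, time in s.
With the tool pointing down it reaches from about 0.425 to 1.125 m from the base axis. Payload 14.9 kg.
Tool frame: the origin (TCP) lies midway between the tips of the shut fingers; the grasp point (between the pads) lies 19 mm behind it; y points along the fingers, z is the direction in which the jaws open and shut, and the axes are right-handed (so a half turn about y gives the same grasp; the last joint's range is limited). The gripper opens to 91 mm and grips with 3 to 60 N. Pads are 32 mm wide; open, the fingers measure 118 mm over their backs; the gripper's body (76 mm by 178 mm) begins 60 mm behind the grasp point.
Start: joints at [67.936, 21.709, 99.362, -0, 58.929, -1.908], TCP at [0.241, 0.657, 0.214] pointing down, gripper open.
Joint ranges: [-158.91, 158.91], [-42.39, 125.64], [0.06, 152.35], [-60.88, 240.88], [17.5, 164.5], [-176.32, 176.32]. Speed limits (degrees/s): [108.29, 108.29, 136.94, 180, 180, 180].

### API

Orientations are given as a 3x3 rotation matrix whose columns are the frame's x, y, z axes.
In Python, from rig import * gives the robot as it stands.
- The arm moves only by the tool send_rows, never from a script. Its argument "motion" is a list of rows, each a list of 3 entries, a list of its own where there are three numbers: the shift along the world's x, y, z in mm, then the turn, a rotation vector about the world's x, y, z in rad, then the opening, from 0 (shut) to 1 (fully open). In form: [[[dx, dy, dz], [ax, ay, az], fingers], ...]. A call has 1 to 12 rows; each row is the pose to reach, as a shift and turn from the pose commanded when the call began; what a row does not reach only later rows make up. A row lasts 1/10 s, in which the tool goes at most 50 mm and 8.59 degrees, less where a joint would pass 70% of its speed; a pose out of reach is approached as far as the arm can. A call with a gripper value outside its range is refused whole. The fingers move at their own pace and stop on an object; the grip force is fixed at half the most. Time passes only in rows, so rows that repeat a pose let the fingers close. It gives the time, the measured TCP pose, the force and the opening at its end, in the units of the state.
- observe(): the state, without advancing time (a new reading comes with each control period).
- camera(name): name is "scene" or "top" or "wrist"; returns the picture (480x640x3 uint8, red, green, blue); there is no depth.
- calibration(name): a dict with "fov_y" (degrees; the focal length in pixels is half the picture's height over the tangent of half this angle, whatever the lens; pixels are square), "cx", "cy" (the principal point, pixels), "k1" (the pictures are not rectified: a ray, as slopes to the right and down, at radius r is drawn at 1 + k1 r^2 times it, then the intrinsics apply), "cam_to_world" (4x4, takes a point from camera to world coordinates). Camera axes: x right, y down, z forward; pixel columns grow to the right and rows downward; lengths in m; the calibration is good to about 2 mm. A picture is of the moment at which its call begins: read the wrist's pose just before it. calibration takes no time and is no camera call; for the wrist camera it gives the pose at the moment of the call.
- job_done(): hands the job in, once; it reports no verdict.
The state is a dict: "t": time; "joint_positions": joint angles; "qvel": joint speeds; "joint_torque": joint torques, N m; "eef_pos": TCP position; "ee_rot": TCP orientation; "wrist_force": force on the tool from outside, world axes, zero at the start; "ft_torque": the same for the moment, N m; "gripper_width": finger opening in m.
Only numpy, scipy, OpenCV 4.12 (cv2) and the standard library are available. Lean on these libraries where they do the work, as an engineer would, in place of code of your own. Each camera call takes 0.05 s, during which the arm holds its last target. There are 200 camera calls.

## Working session

There is one attempt and no reset: what is moved stays moved. The work goes in short steps, Python scripts to look and compute and a tool call to move; the robot and the scene stay as the last step left them, time stands still between calls to the robot, and variables do not carry over. Pictures are saved under pics/ and viewed, about 8 in all and at most 12, crops included, and the job is handed in when it is done.

Besides the shell and the picture viewer there is one more tool, called after "Request:" by a JSON object that holds its "op" and its "data", one argument or row to a line. send_rows: Moves the arm, as the interface text tells. Its arguments: {"type":"object","properties":{"motion":{"type":"array","items":{"type":"array"}}},"required":["motion"]}

```bash
ls; mkdir -p pics
python3 - <<'E'
from rig import *
import cv2
s=observe(); print(s)
for n in ("scene","top"):
    c=calibration(n); print(n,c)
    cv2.imwrite(f"pics/{n}0.png",camera(n)[:,:,::-1])
E
```

```text
pics
{'t': 0.0, 'joint_positions': array([ 6.79352104e+01,  2.17387717e+01,  9.93952959e+01,  1.42878688e-03,
        5.89298785e+01, -1.90727467e+00]), 'qvel': array([-0.03573172,  0.04722368,  0.09802613, -0.05241215,  0.08067066,
        0.11193393]), 'joint_torque': array([ 1.91718442e-03, -7.63718963e+01, -4.34369516e+01,  6.51760865e-02,
        4.23905952e-02, -9.64429091e-05]), 'eef_pos': array([0.2410633 , 0.65675583, 0.21328784]), 'ee_rot': array([[ 9.38744353e-01, -4.39052468e-04,  3.44614056e-01],
       [-3.44614330e-01, -1.02630562e-03,  9.38743794e-01],
       [-5.84784368e-05, -9.99999377e-01, -1.11474238e-03]]), 'wrist_force': array([-0.49432693, -0.09454351,  0.56661573]), 'ft_torque': array([-0.02969329,  0.04686696,  0.04736175]), 'gripper_width': 0.09080399675717843}
scene {'fov_y': 48.41734300430788, 'cx': 319.7286179308394, 'cy': 234.71995079123073, 'k1': -0.04239817333837157, 'cam_to_world': array([[ 0.86107807,  0.27339861, -0.4287164 ,  1.00099797],
       [ 0.50832076, -0.48346582,  0.71265055, -0.88303133],
       [-0.01243206, -0.83157321, -0.555276  ,  0.75210025],
       [ 0.        ,  0.        ,  0.        ,  1.        ]])}
top {'fov_y': 48.249152785063266, 'cx': 321.7651622238428, 'cy': 237.5040881532855, 'k1': -0.1615649891614054, 'cam_to_world': array([[-0.01133479, -0.99463703,  0.10280415,  0.33313689],
       [-0.99990196,  0.01211969,  0.00701348, -0.02003745],
       [-0.00822182, -0.10271458, -0.99467689,  1.43314575],
       [ 0.        ,  0.        ,  0.        ,  1.        ]])}
```

View pics/scene0.png

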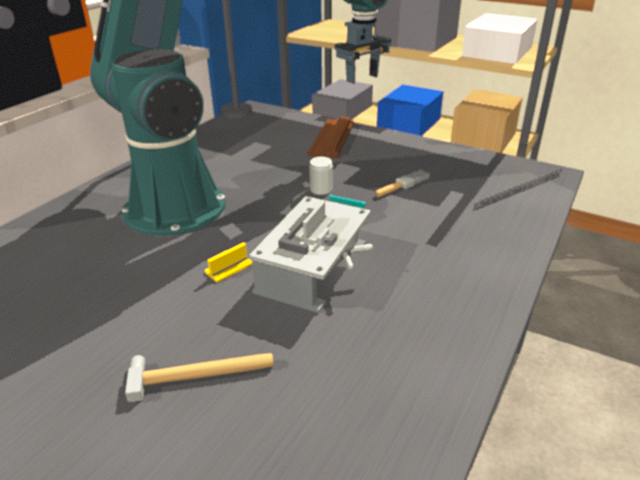

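View pics/top0.png

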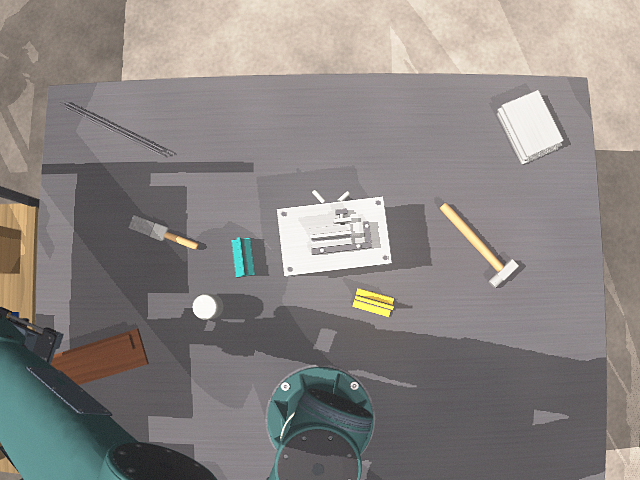

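Scene and top (2 views): the jig is at top pixel (335,236), with the grey tee on its plate and knob arms at (318,196) and (343,196). The yellow tee at (373,302) and turquoise tee at (243,257) are decoys. Next is one enlarged crop of both views.

```bash
cat > h.py <<'E'
import numpy as np, cv2
from rig import *
def K(c):
    f=240/np.tan(np.radians(c["fov_y"]/2)); return f
def ray(c,p):
    f=K(c); d=np.array([(p[0]-c["cx"])/f,(p[1]-c["cy"])/f]); u=d.copy()
    for _ in range(20): u=d/(1+c["k1"]*(u@u))
    T=c["cam_to_world"]; v=T[:3,:3]@np.array([u[0],u[1],1]); return T[:3,3],v
def onz(c,p,z):
    o,v=ray(c,p); return o+v*(z-o[2])/v[2]
def proj(c,P):
    T=c["cam_to_world"]; q=T[:3,:3].T@(np.asarray(P)-T[:3,3]); u=q[:2]/q[2]
    return u*(1+c["k1"]*(u@u))*K(c)+[c["cx"],c["cy"]]
E
python3 - <<'E'
from h import *
a=cv2.imread("pics/top0.png")[180:290,260:410]; b=cv2.imread("pics/scene0.png")[190:310,235:385]
a=cv2.resize(a,None,fx=5.3,fy=5.3,interpolation=cv2.INTER_CUBIC)
cv2.imwrite("pics/c1.png",a)
c=calibration("top")
P=[onz(c,p,.1) for p in [(277,208),(384,197),(391,263),(285,276)]]
print(np.round(P,4), np.mean(P,0))
for i in range(4): print(np.linalg.norm(P[i]-P[i-1]))
w=calibration("wrist"); s=observe()
T=w["cam_to_world"]; R=s["ee_rot"]; print(w["fov_y"],R.T@T[:3,:3],R.T@(T[:3,3]-s["eef_pos"]))
E
```

```text
[[ 0.5471  0.1014  0.1   ]
 [ 0.5719 -0.169   0.1   ]
 [ 0.4049 -0.1826  0.1   ]
 [ 0.3758  0.0819  0.1   ]] [ 0.47490075 -0.04207044  0.1       ]
0.17241123730331798
0.2715120358677989
0.1675059957129872
0.2660763124438074
58.91917595574778 [[-7.33641214e-04  9.64192771e-01  2.65201361e-01]
 [ 6.72196112e-04 -2.65200897e-01  9.64192943e-01]
 [ 9.99999505e-01  8.85639005e-04 -4.53564324e-04]] [-7.43992779e-02 -1.70950197e-01  1.10893851e-04]
```

View pics/c1.png

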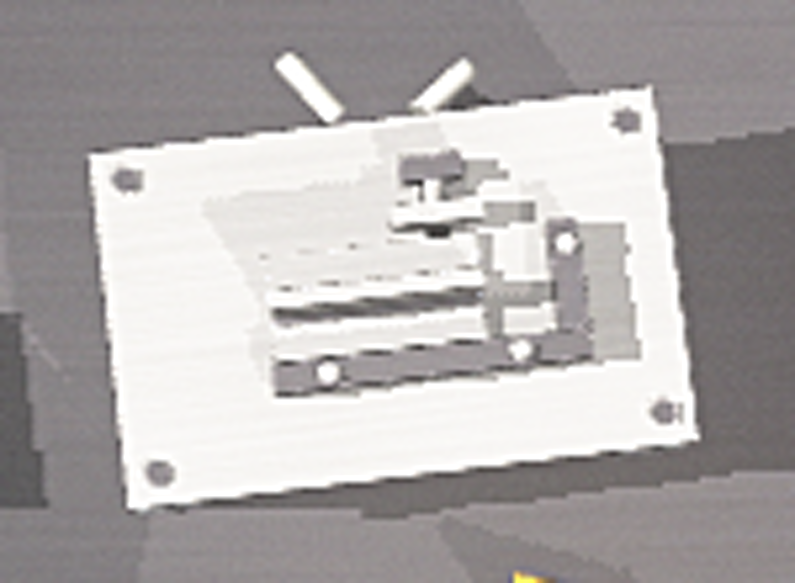

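Crop (3 views): dark L corner with its fence at the bottom and end stop at the right. The grey steel tee sits above the fence with its end short of the stop. The jaw is above the tee, and two knob arms stick out past the top edge at crop (288,60) and (465,65). This grey tee is the one to move. The next step brings the wrist camera over the jig.

Request:
{"op": "send_rows", "data": {
  "motion": [
    [[290, -695, 30], [0, 0, 0.452], 0],
    [[290, -695, 30], [0, 0, 0.452], 0],
    [[290, -695, 30], [0, 0, 0.452], 0],
    [[290, -695, 30], [0, 0, 0.452], 0],
    [[290, -695, 30], [0, 0, 0.452], 0],
    [[290, -695, 30], [0, 0, 0.452], 0],
    [[290, -695, 30], [0, 0, 0.452], 0],
    [[290, -695, 30], [0, 0, 0.452], 0],
    [[290, -695, 30], [0, 0, 0.452], 0],
    [[290, -695, 30], [0, 0, 0.452], 0],
    [[290, -695, 30], [0, 0, 0.452], 0],
    [[290, -695, 30], [0, 0, 0.452], 0]
  ]
}}

```text
t: 1.3
eef_pos: [0.4723, 0.1018, 0.238]
ee_rot: [[0.995, 0.0, -0.1], [0.1, 0.0, 0.995], [0.0, -1.0, 0.0]]
wrist_force: [0.5, 0.6, -0.5]
gripper_width: 0.0007
```

Request:
{"op": "send_rows", "data": {
  "motion": [
    [[50, -130, 0], [0, 0, 0], 0],
    [[50, -130, 0], [0, 0, 0], 0],
    [[50, -130, 0], [0, 0, 0], 0],
    [[50, -130, 0], [0, 0, 0], 0],
    [[50, -130, 0], [0, 0, 0], 0]
  ]
}}

```text
t: 1.8
eef_pos: [0.5218, -0.0266, 0.2374]
ee_rot: [[0.995, -0.001, -0.098], [0.098, 0.0, 0.995], [-0.001, -1.0, 0.0]]
wrist_force: [-0.5, 0.8, 0.0]
gripper_width: 0.0005
```

Run:
```python
from h import *
import pickle
s=observe(); print(s["eef_pos"],s["ee_rot"][:,0],s["wrist_force"],s["ft_torque"],s["t"])
w=calibration("wrist"); im=camera("wrist"); pickle.dump(w,open("w1.pkl","wb"))
cv2.imwrite("pics/w1.png",im[:,:,::-1])
```

```text
[ 0.5218262  -0.02663598  0.23742779] [ 9.95159352e-01  9.82711042e-02 -8.08523871e-04] [-0.48641227  0.75834219  0.03937887] [ 0.02329088  0.03917422 -0.02903252] 1.8
```

View pics/w1.png

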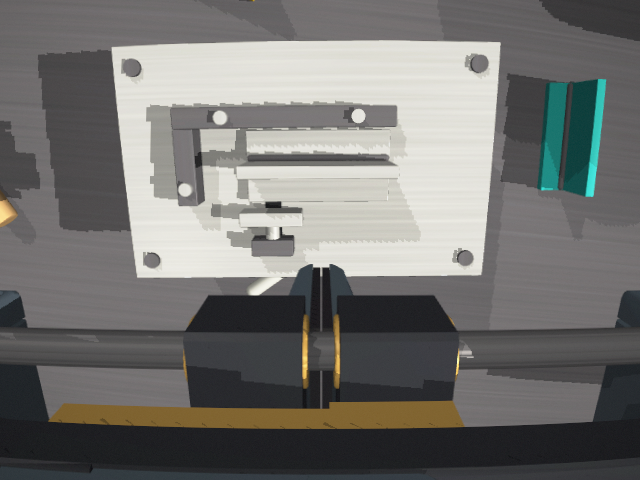

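Run:
```python
import cv2
a=cv2.imread("pics/w1.png")[95:290,160:420]
cv2.imwrite("pics/c2.png",cv2.resize(a,None,fx=3,fy=3,interpolation=cv2.INTER_CUBIC))
```

```text
(no output)
```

View pics/c2.png

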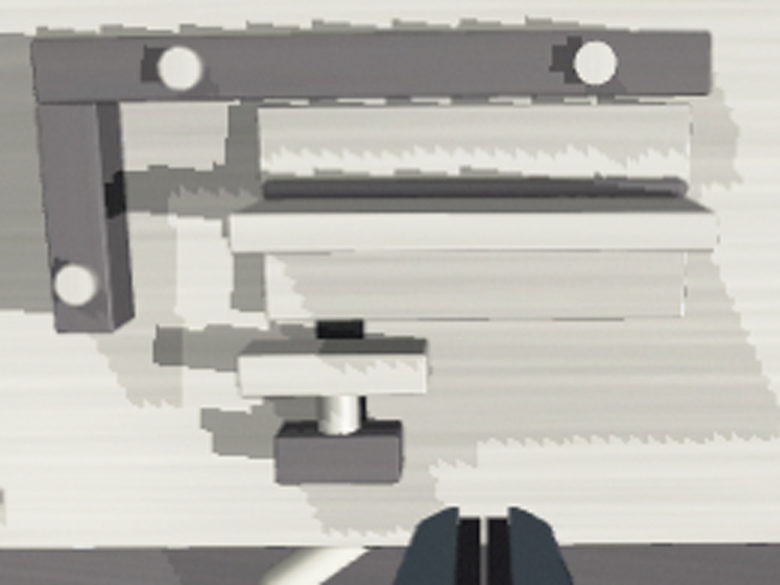

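Wrist picture and crop (5 views): the end stop is at crop (120,200) and the tee foot spans crop u 262 to 688. The web top spans 230 to 717, the jaw is at (333,370) and a knob arm is at (310,565). Plate corners in the full picture: (113,46), (500,42), (482,274), (137,277).

Run:
```python
from h import *
import pickle
w=pickle.load(open("w1.pkl","rb")); t=calibration("top")
C=[onz(w,p,.1) for p in [(482,274.5),(137,277.5),(113,46.5),(500,42)]]
for i in range(4): print(np.linalg.norm(C[i]-C[i-1]),end=" ")
L=np.array([[85,135],[85,-135],[-85,-135],[-85,135]])/1e3
A=np.array(C)[:,:2]; Lc=L-L.mean(0); Ac=A-A.mean(0)
th=np.arctan2((Lc[:,0]*Ac[:,1]-Lc[:,1]*Ac[:,0]).sum(),(Lc*Ac).sum()); R=np.array([[np.cos(th),-np.sin(th)],[np.sin(th),np.cos(th)]])
o=A.mean(0); print("jig",o,np.degrees(th)); print("resid",np.round(((A-o)@R-L)*1e3,1).tolist())
np.savez("jig.npz",o=o,R=R)
def J(u,v,z): return np.round(R.T@(onz(w,(160+u/3,95+v/3),z)[:2]-o)*1e3,1)
for n,u,v,z in [("footTR",690,106,.108),("footBR",684,317,.108),("footTL",260,107,.108),("footBL",268,320,.108),("webR1",717,212,.148),("webR2",717,248,.148),("webL1",230,212,.148),("webL2",230,248,.148),
 ("stop bot in",124,150,.1),("stop bot out",133,318,.1),("stop top",98,103,.12),("fence top",400,99,.12),("fence end",711,93,.12),("jaw faceL",247,341,.121),("jaw faceR",427,341,.121),("jaw back",240,356,.121),("tipL",460,510,.2374),("tipR",508,510,.2374),("tipLo",440,510,.2374),("tipRo",528,510,.2374)]: print(n,J(u,v,z))
# knob arms tips from top view
for p in [(314.3,190.5),(348.5,192.5)]: 
    q=R.T@(onz(t,p,.075)[:2]-o)*1e3-[73,0]; print("arm",q,np.hypot(*q),np.arctan2(q[1],q[0]))
```

```text
0.16919598117244655 0.2698675560694202 0.16963015403094883 0.2675469961234215 jig [ 0.47733352 -0.04103245] 6.156202280490813
resid [[-0.5, -0.2], [-0.1, -0.1], [0.3, 1.4], [0.3, -1.1]]
footTR [-24.6  57.8]
footBR [24.6 57.8]
footTL [-25.2 -41.1]
footBL [ 24.5 -41.7]
webR1 [-4.  57.5]
webR2 [ 3.3 57.8]
webL1 [ -4.9 -41.4]
webL2 [  2.4 -41.8]
stop bot in [-15.6 -75.6]
stop bot out [ 25.  -76.5]
stop top [-26.9 -75.2]
fence top [-26.6  -8.1]
fence end [-27.5  60.4]
jaw faceL [ 27.  -44.5]
jaw faceR [27.4 -3.1]
jaw back [ 30.5 -46.3]
tipL [29.1  6.5]
tipR [29.2 13.2]
tipLo [29.1  3.6]
tipRo [29.2 16.1]
arm [49.57807728 35.47168944] 60.96086038282296 0.62103406966343
arm [ 33.85829918 -51.29141915] 61.45888138503976 -0.9873423487183663
```

Jig fit: origin (0.4773, -0.0410), yaw 6.16°, residuals about 1 mm. The tee is centred at jig (0, 8) with 34 mm to go. The knob arm is at about +0.6 rad. I'll straddle the web with slightly open fingers and push on the foot's end, low down and evenly.

Request:
{"op": "send_rows", "data": {
  "motion": [
    [[-53.5, 69, 0], [0, 0, -1.562], 0.17],
    [[-53.5, 69, 0], [0, 0, -1.562], 0.17],
    [[-53.5, 69, 0], [0, 0, -1.562], 0.17],
    [[-53.5, 69, 0], [0, 0, -1.562], 0.17],
    [[-53.5, 69, 0], [0, 0, -1.562], 0.17],
    [[-53.5, 69, 0], [0, 0, -1.562], 0.17],
    [[-53.5, 69, 0], [0, 0, -1.562], 0.17],
    [[-53.5, 69, 0], [0, 0, -1.562], 0.17],
    [[-53.5, 69, 0], [0, 0, -1.562], 0.17],
    [[-53.5, 69, 0], [0, 0, -1.562], 0.17],
    [[-53.5, 69, 0], [0, 0, -1.562], 0.17],
    [[-53.5, 69, 0], [0, 0, -1.562], 0.17]
  ]
}}

```text
t: 3.05
eef_pos: [0.468, 0.044, 0.2377]
ee_rot: [[0.11, -0.0, 0.994], [-0.994, 0.0, 0.11], [-0.0, -1.0, -0.0]]
wrist_force: [-0.6, -0.1, 0.6]
gripper_width: 0.0157
```

```bash
cat >> h.py <<'E'
j=np.load("jig.npz"); JO,JR=j["o"],j["R"]
def st():
    s=observe(); p=JR.T@(s["eef_pos"][:2]-JO)*1e3; F=s["wrist_force"]; f=JR.T@F[:2]
    yaw=np.degrees(np.arctan2(s["ee_rot"][1,0],s["ee_rot"][0,0]))
    r=s["eef_pos"][:2]-(JO+JR@[.073,0]); M=s["ft_torque"][2]+r[0]*F[1]-r[1]*F[0]
    print("t",round(s["t"],2),"jig",np.round(p,1),"z",round(s["eef_pos"][2]*1e3,1),"yaw",round(yaw,2),"F",np.round(f,2),round(F[2],2),"Mz",round(s["ft_torque"][2],3),"Mknob",round(M,3),"w",round(s["gripper_width"]*1e3,1))
E
python3 -c "
from h import *
st()"
```

```text
t 3.05 jig [-0.2 85.5] z 237.7 yaw -83.71 F [-0.61  0.01] 0.62 Mz -0.01 Mknob 0.041 w 15.7
```

Request:
{"op": "send_rows", "data": {
  "motion": [
    [[0, 0, -40], [0, 0, 0], 0.17],
    [[0, 0, -80], [0, 0, 0], 0.17],
    [[0, 0, -110], [0, 0, 0], 0.17],
    [[0, 0, -125], [0, 0, 0], 0.17],
    [[0, 0, -130], [0, 0, 0], 0.17],
    [[0, 0, -133], [0, 0, 0], 0.17],
    [[0, 0, -133], [0, 0, 0], 0.17]
  ]
}}

```text
t: 3.75
eef_pos: [0.4689, 0.0431, 0.1053]
ee_rot: [[0.11, 0.001, 0.994], [-0.994, 0.0, 0.11], [0.0, -1.0, 0.001]]
wrist_force: [0.0, -0.5, 0.2]
gripper_width: 0.0155
```

```bash
python3 -c "
from h import *
st()"
```

```text
t 3.75 jig [ 0.6 84.6] z 105.3 yaw -83.68 F [-0.02 -0.48] 0.15 Mz -0.051 Mknob -0.015 w 15.5
```

Request:
{"op": "send_rows", "data": {
  "motion": [
    [[0, -4, -1], [0, 0, 0], 0.17],
    [[0.4, -8, -1.3], [0, 0, 0], 0.17],
    [[0.8, -12, -1.3], [0, 0, 0], 0.17],
    [[1.2, -16, -1.3], [0, 0, 0], 0.17],
    [[1.6, -20, -1.3], [0, 0, 0], 0.17],
    [[2, -24, -1.3], [0, 0, 0], 0.17],
    [[2.4, -28, -1.3], [0, 0, 0], 0.17],
    [[2.8, -31, -1.3], [0, 0, 0], 0.17],
    [[3.2, -34, -1.3], [0, 0, 0], 0.17],
    [[3.6, -37, -1.3], [0, 0, 0], 0.17],
    [[4, -39, -1.3], [0, 0, 0], 0.17],
    [[4, -39, -1.3], [0, 0, 0], 0.17]
  ]
}}

```text
t: 4.95
eef_pos: [0.4729, 0.0035, 0.1038]
ee_rot: [[0.108, 0.001, 0.994], [-0.994, 0.0, 0.108], [-0.0, -1.0, 0.001]]
wrist_force: [-0.2, 1.7, 0.8]
gripper_width: 0.0155
```

```bash
python3 -c "
from h import *
st()"
```

```text
t 4.95 jig [ 0.3 44.8] z 103.8 yaw -83.78 F [-0.03  1.68] 0.83 Mz -0.041 Mknob -0.162 w 15.5
```

Request:
{"op": "send_rows", "data": {
  "motion": [
    [[0.1, -1, 0], [0, 0, 0], 0.17],
    [[0.2, -2, 0], [0, 0, 0], 0.17],
    [[0.3, -3, 0], [0, 0, 0], 0.17],
    [[0.3, -3, 0], [0, 0, 0], 0.17]
  ]
}}

```text
t: 5.35
eef_pos: [0.473, 0.0008, 0.1036]
ee_rot: [[0.109, 0.0, 0.994], [-0.994, 0.0, 0.109], [-0.0, -1.0, 0.0]]
wrist_force: [0.1, 3.5, 3.2]
gripper_width: 0.0158
```

```bash
python3 -c "
from h import *
st()"
```

```text
t 5.35 jig [ 0.2 42.1] z 103.6 yaw -83.76 F [0.45 3.48] 3.23 Mz 0.005 Mknob -0.267 w 15.8
```

Request:
{"op": "send_rows", "data": {
  "motion": [
    [[0.1, -1, 0], [0, 0, 0], 0.17],
    [[0.2, -2, 0], [0, 0, 0], 0.17],
    [[0.2, -2, 0], [0, 0, 0], 0.17]
  ]
}}

```text
t: 5.65
eef_pos: [0.473, -0.0, 0.1036]
ee_rot: [[0.108, -0.0, 0.994], [-0.994, 0.002, 0.108], [-0.002, -1.0, 0.0]]
wrist_force: [0.4, 21.7, 6.4]
gripper_width: 0.0155
```

```bash
python3 -c "
from h import *
st()"
```

```text
t 5.65 jig [ 0.1 41.2] z 103.6 yaw -83.82 F [ 2.76 21.54] 6.41 Mz 0.024 Mknob -1.66 w 15.5
```

Contact is firm at 21 N, with the push face where the tee should be home. Backing off and rising, then moving to the knob side.

Request:
{"op": "send_rows", "data": {
  "motion": [
    [[-0.2, 2, 0], [0, 0, 0], 0.17],
    [[-0.6, 6, 0], [0, 0, 0], 0.17],
    [[-1, 12, 0], [0, 0, 0], 0.17],
    [[-1, 12, 40], [0, 0, 0], 0.17],
    [[-1, 12, 85], [0, 0, 0], 0.1],
    [[-1, 12, 125], [0, 0, 0.1], 0],
    [[10, 15, 135], [0, 0, 0.25], 0],
    [[20, 20, 135], [0, 0, 0.4], 0],
    [[40, 25, 135], [0, 0, 0.55], 0],
    [[60, 30, 135], [0, 0, 0.7], 0],
    [[80, 34, 135], [0, 0, 0.85], 0],
    [[112, 37, 135], [0, 0, 1], 0]
  ]
}}

```text
t: 6.85
eef_pos: [0.585, 0.0363, 0.2382]
ee_rot: [[0.898, -0.001, 0.44], [-0.44, -0.0, 0.898], [-0.001, -1.0, -0.001]]
wrist_force: [-0.3, -0.3, 0.4]
gripper_width: 0.0004
```

```bash
python3 -c "
from h import *
st()"
```

```text
t 6.85 jig [115.4  65.4] z 238.2 yaw -26.09 F [-0.32 -0.24] 0.42 Mz 0.015 Mknob 0.026 w 0.4
```

Request:
{"op": "send_rows", "data": {
  "motion": [
    [[0, 0, 0], [0, 0, 0.15], 0],
    [[0, 0, 0], [0, 0, 0.3], 0],
    [[0, 0, 0], [0, 0, 0.45], 0],
    [[0, 0, 0], [0, 0, 0.563], 0],
    [[0, 0, 0], [0, 0, 0.563], 0],
    [[0, 0, 0], [0, 0, 0.563], 0]
  ]
}}

```text
t: 7.45
eef_pos: [0.5849, 0.036, 0.2383]
ee_rot: [[0.995, -0.0, -0.098], [0.098, -0.0, 0.995], [-0.0, -1.0, -0.0]]
wrist_force: [-0.6, -1.0, -0.2]
gripper_width: 0.0004
```

Run:
```python
from h import *
import pickle
for _ in range(1): st()
w=calibration("wrist"); im=camera("wrist"); pickle.dump(w,open("w2.pkl","wb"))
cv2.imwrite("pics/w2.png",im[:,:,::-1])
cv2.imwrite("pics/c3.png",cv2.resize(im[40:310,60:420,::-1],None,fx=2.2,fy=2.2,interpolation=cv2.INTER_CUBIC))
```

```text
t 7.45 jig [115.3  65. ] z 238.3 yaw 5.6 F [-0.7  -0.91] -0.18 Mz -0.002 Mknob 0.005 w 0.4
```

View pics/c3.png

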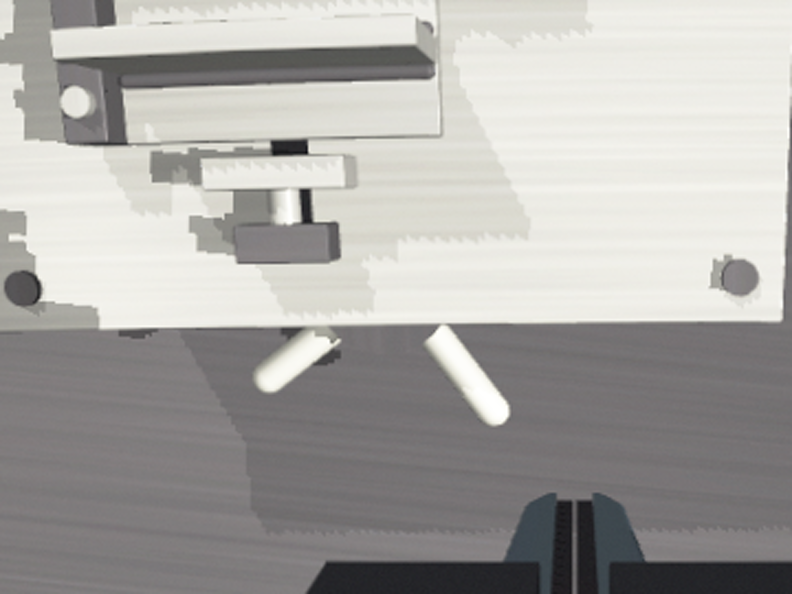

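Picture 6: the tee foot meets the end stop at crop (124,140). Knob arm tips are at crop (500,415) and (265,383).

Run:
```python
from h import *
import pickle
w=pickle.load(open("w2.pkl","rb"))
J=lambda u,v,z: JR.T@(onz(w,(60+u/2.2,40+v/2.2),z)[:2]-JO)*1e3
for u,v in [(498,414),(264,382)]:
    q=J(u,v,.069)-[73,0]; print(q,np.hypot(*q),np.arctan2(q[1],q[0]))
print("footL",J(124,141,.108),"footR",J(440,135,.108),"stop",J(128,143,.1),"jawface",J(200,157,.121),J(345,153,.121),"tip",J(555,497,.238),J(597,497,.238),J(525,560,.21),J(632,560,.21))
```

```text
[50.52970399 36.38858496] 62.26861248312829 0.6241168642837246
[ 37.33572133 -51.17908669] 63.350256520953984 -0.9405374605763664
footL [ 24.10415643 -76.34207707] footR [24.91204474 24.24784064] stop [ 24.33352926 -78.83402586] jawface [ 30.28568211 -46.99035934] [30.25030214 -2.65550091] tip [99.12233415 61.49418081] [99.19271467 69.61438744] [123.83164548  53.68960367] [124.04522778  78.25033245]
```

Request:
{"op": "send_rows", "data": {
  "motion": [
    [[0, 0, -45], [0, 0, 0.01], 0],
    [[0, 0, -90], [0, 0, 0.01], 0],
    [[0, 0, -130], [0, 0, 0.01], 0],
    [[0, 0, -160], [0, 0, 0.01], 0],
    [[0, 0, -178], [0, 0, 0.01], 0],
    [[0, 0, -182], [0, 0, 0.01], 0],
    [[0, 0, -182], [0, 0, 0.01], 0]
  ]
}}

```text
t: 8.2
eef_pos: [0.585, 0.0359, 0.0564]
ee_rot: [[0.994, -0.001, -0.11], [0.11, -0.0, 0.994], [-0.001, -1.0, 0.0]]
wrist_force: [-0.6, 0.3, -0.0]
gripper_width: 0.0004
```

```bash
python3 -c "
from h import *
st()"
```

```text
t 8.2 jig [115.3  64.9] z 56.4 yaw 6.3 F [-0.56  0.35] -0.02 Mz 0.056 Mknob 0.108 w 0.4
```

Request:
{"op": "send_rows", "data": {
  "motion": [
    [[0.3, -3, 0], [0, 0, 0], 0],
    [[0.6, -6, 0], [0, 0, 0], 0],
    [[0.9, -8, 0], [0, 0, 0], 0],
    [[1.1, -10, 0], [0, 0, 0], 0],
    [[1.3, -12, 0], [0, 0, 0], 0],
    [[1.5, -14, 0], [0, 0, 0], 0],
    [[1.7, -16, 0], [0, 0, 0], 0],
    [[1.9, -18, 0], [0, 0, 0], 0],
    [[2.1, -20, 0], [0, 0, 0], 0],
    [[2.3, -22, 0], [0, 0, 0], 0]
  ]
}}

```text
t: 9.2
eef_pos: [0.5898, 0.0153, 0.0573]
ee_rot: [[0.994, 0.005, -0.111], [0.111, 0.002, 0.994], [0.005, -1.0, 0.001]]
wrist_force: [7.9, 16.1, -1.9]
gripper_width: 0.0
```

```bash
python3 -c "
from h import *
st();st()"
```

```text
t 9.2 jig [117.8  43.9] z 57.3 yaw 6.35 F [ 9.62 15.16] -1.91 Mz 0.241 Mknob 0.497 w 0.0
t 9.2 jig [117.8  43.9] z 57.3 yaw 6.35 F [ 9.62 15.16] -1.91 Mz 0.241 Mknob 0.497 w 0.0
```

Request:
{"op": "send_rows", "data": {
  "motion": [
    [[0.2, -2, 0], [0, 0, 0], 0],
    [[0.4, -4, 0], [0, 0, 0], 0],
    [[0.6, -6, 0], [0, 0, 0], 0],
    [[0.8, -8, 0], [0, 0, 0], 0],
    [[1, -10, 0], [0, 0, 0], 0],
    [[1.2, -12, 0], [0, 0, 0], 0]
  ]
}}

```text
t: 9.8
eef_pos: [0.5909, 0.0028, 0.0575]
ee_rot: [[0.994, 0.005, -0.111], [0.111, 0.001, 0.994], [0.005, -1.0, 0.001]]
wrist_force: [7.1, 11.8, 0.6]
gripper_width: 0.0007
```

```bash
python3 -c "
from h import *
st()"
```

```text
t 9.8 jig [117.6  31.4] z 57.5 yaw 6.37 F [ 8.29 10.98] 0.55 Mz 0.216 Mknob 0.445 w 0.7
```

Request:
{"op": "send_rows", "data": {
  "motion": [
    [[0.2, -2, 0], [0, 0, 0], 0],
    [[0.4, -4, 0], [0, 0, 0], 0],
    [[0.6, -6, 0], [0, 0, 0], 0],
    [[0.8, -8, 0], [0, 0, 0], 0]
  ]
}}

```text
t: 10.2
eef_pos: [0.5912, -0.0054, 0.0573]
ee_rot: [[0.994, 0.004, -0.111], [0.111, 0.001, 0.994], [0.004, -1.0, 0.001]]
wrist_force: [6.0, 11.4, 1.4]
gripper_width: 0.0003
```

```bash
python3 -c "
from h import *
st()
camera('scene')
st()
camera('scene')
st()"
```

```text
t 10.2 jig [117.   23.2] z 57.3 yaw 6.37 F [ 7.19 10.68] 1.37 Mz 0.215 Mknob 0.519 w 0.3
t 10.25 jig [116.9  22.9] z 57.2 yaw 6.37 F [7.63 7.66] 1.1 Mz 0.183 Mknob 0.344 w 0.2
t 10.3 jig [116.8  23. ] z 57.2 yaw 6.37 F [6.81 7.19] 1.38 Mz 0.222 Mknob 0.381 w -0.0
```

Free load while moving is about 0.49 N m (standing about 0.37), which fits the 0.48 given. I'll slide the finger outward along the arm for a better lever, then go on in small measured steps.

Request:
{"op": "send_rows", "data": {
  "motion": [
    [[-0.3, 3, 0], [0, 0, 0], 0],
    [[6, 3.8, 0], [0, 0, 0], 0],
    [[12, 4.4, 0], [0, 0, 0], 0],
    [[17, 3, 0], [0, 0, 0], 0],
    [[17, 1, 0], [0, 0, 0], 0],
    [[17.2, -1, 0], [0, 0, 0], 0],
    [[17.4, -3, 0], [0, 0, 0], 0]
  ]
}}

```text
t: 11.0
eef_pos: [0.6081, -0.0086, 0.0568]
ee_rot: [[0.994, 0.002, -0.111], [0.111, 0.001, 0.994], [0.002, -1.0, 0.001]]
wrist_force: [5.4, 9.8, -0.5]
gripper_width: 0.0001
```

```bash
python3 -c "
from h import *
st()"
```

```text
t 11.0 jig [133.5  18.2] z 56.8 yaw 6.35 F [6.39 9.14] -0.53 Mz 0.041 Mknob 0.478 w 0.1
```

Request:
{"op": "send_rows", "data": {
  "motion": [
    [[0.1, -1, 0], [0, 0, 0], 0],
    [[0.2, -2, 0], [0, 0, 0], 0],
    [[0.3, -3, 0], [0, 0, 0], 0],
    [[0.4, -4, 0], [0, 0, 0], 0]
  ]
}}

```text
t: 11.4
eef_pos: [0.6088, -0.0125, 0.0569]
ee_rot: [[0.994, 0.003, -0.11], [0.11, 0.001, 0.994], [0.003, -1.0, 0.001]]
wrist_force: [8.0, 12.0, -2.4]
gripper_width: 0.0004
```

```bash
python3 -c "
from h import *
st()"
```

```text
t 11.4 jig [133.8  14.3] z 56.9 yaw 6.34 F [ 9.21 11.03] -2.44 Mz -0.006 Mknob 0.533 w 0.4
```

Request:
{"op": "send_rows", "data": {
  "motion": [
    [[0.1, -1, 0], [0, 0, 0], 0],
    [[0.2, -2, 0], [0, 0, 0], 0],
    [[0.3, -3, 0], [0, 0, 0], 0],
    [[0.4, -4, 0], [0, 0, 0], 0]
  ]
}}

```text
t: 11.8
eef_pos: [0.6094, -0.0164, 0.057]
ee_rot: [[0.994, 0.003, -0.11], [0.11, 0.001, 0.994], [0.004, -1.0, 0.001]]
wrist_force: [8.2, 12.1, -2.5]
gripper_width: 0.0004
```

```bash
python3 -c "
from h import *
st()"
```

```text
t 11.8 jig [133.9  10.3] z 57.0 yaw 6.33 F [ 9.49 11.14] -2.47 Mz -0.079 Mknob 0.502 w 0.4
```

Request:
{"op": "send_rows", "data": {
  "motion": [
    [[0.1, -1, 0], [0, 0, 0], 0],
    [[0.2, -2, 0], [0, 0, 0], 0],
    [[0.3, -3, 0], [0, 0, 0], 0],
    [[0.4, -4, 0], [0, 0, 0], 0]
  ]
}}

```text
t: 12.2
eef_pos: [0.6098, -0.0203, 0.057]
ee_rot: [[0.994, 0.003, -0.11], [0.11, 0.001, 0.994], [0.004, -1.0, 0.001]]
wrist_force: [8.5, 14.1, -1.5]
gripper_width: 0.0005
```

```bash
python3 -c "
from h import *
st()"
```

```text
t 12.2 jig [133.9   6.4] z 57.0 yaw 6.32 F [ 9.97 13.13] -1.47 Mz -0.119 Mknob 0.617 w 0.5
```

Request:
{"op": "send_rows", "data": {
  "motion": [
    [[0.1, -1, 0], [0, 0, 0], 0],
    [[0.2, -2, 0], [0, 0, 0], 0]
  ]
}}

```text
t: 12.4
eef_pos: [0.6099, -0.0221, 0.057]
ee_rot: [[0.994, 0.003, -0.11], [0.11, 0.002, 0.994], [0.003, -1.0, 0.001]]
wrist_force: [7.5, 15.9, -1.9]
gripper_width: -0.0
```

```bash
python3 -c "
from h import *
st()"
```

```text
t 12.4 jig [133.9   4.6] z 57.0 yaw 6.32 F [ 9.15 15.05] -1.92 Mz -0.132 Mknob 0.742 w -0.0
```

Run:
```python
from h import *
import pickle
st(); w=calibration("wrist"); im=camera("wrist"); pickle.dump(w,open("w3.pkl","wb"))
st(); camera("scene"); st(); camera("scene"); st()
cv2.imwrite("pics/c4.png",cv2.resize(im[0:300,120:520,::-1],None,fx=2,fy=2,interpolation=cv2.INTER_CUBIC))
```

```text
t 12.4 jig [133.9   4.6] z 57.0 yaw 6.32 F [ 9.15 15.05] -1.92 Mz -0.132 Mknob 0.742 w -0.0
t 12.45 jig [133.9   4.5] z 57.0 yaw 6.31 F [ 9.9  14.91] -1.87 Mz -0.137 Mknob 0.727 w 0.7
t 12.5 jig [133.9   4.5] z 57.0 yaw 6.32 F [ 9.18 13.16] -0.78 Mz -0.096 Mknob 0.664 w 0.5
t 12.55 jig [133.9   4.5] z 57.0 yaw 6.32 F [ 7.9  13.56] -0.67 Mz -0.145 Mknob 0.645 w 0.2
```

View pics/c4.png

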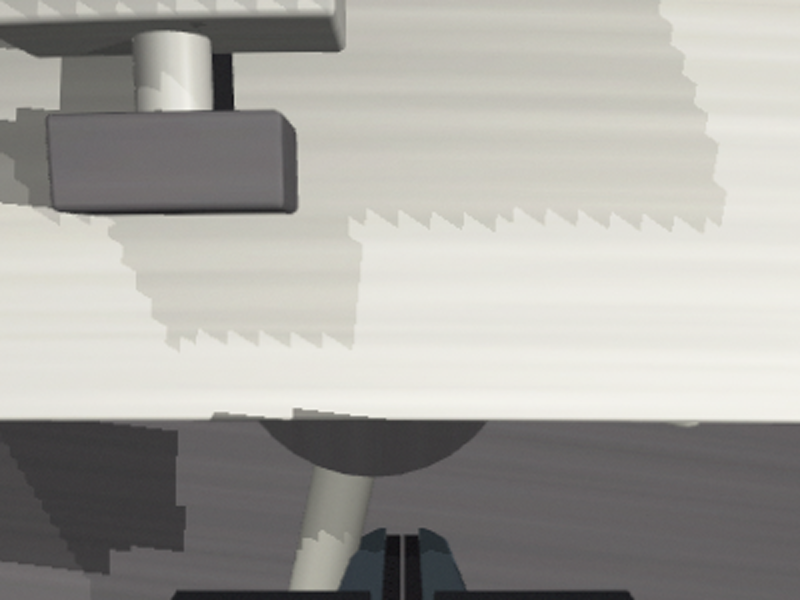

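Picture 7: the arm is pushed slightly past straight out and the load is rising. The moving reading is 0.74 N m against about 0.50 free, so contact is made. A small step more.

Request:
{"op": "send_rows", "data": {
  "motion": [
    [[0.1, -1, 0], [0, 0, 0], 0],
    [[0.2, -2, 0], [0, 0, 0], 0]
  ]
}}

```text
t: 12.75
eef_pos: [0.61, -0.024, 0.057]
ee_rot: [[0.994, 0.003, -0.11], [0.11, 0.002, 0.994], [0.003, -1.0, 0.001]]
wrist_force: [7.8, 17.4, -0.7]
gripper_width: 0.0007
```

```bash
python3 -c "
from h import *
st(); camera('scene'); st();camera('scene'); st();camera('scene'); st();camera('scene'); st()"
```

```text
t 12.75 jig [133.8   2.7] z 57.0 yaw 6.31 F [ 9.65 16.5 ] -0.7 Mz -0.117 Mknob 0.859 w 0.7
t 12.8 jig [133.8   2.6] z 57.0 yaw 6.31 F [ 8.96 14.93] -0.51 Mz -0.112 Mknob 0.771 w 0.6
t 12.85 jig [133.8   2.6] z 57.0 yaw 6.31 F [ 9.34 14.51] -0.88 Mz -0.092 Mknob 0.765 w 0.5
t 12.9 jig [133.7   2.6] z 57.0 yaw 6.31 F [ 8.51 15.38] 0.45 Mz -0.115 Mknob 0.797 w 0.1
t 12.95 jig [133.7   2.7] z 57.0 yaw 6.32 F [ 9.55 14.95] -0.96 Mz -0.152 Mknob 0.731 w 0.7
```

Moving load is 0.86 against 0.50 free, about 1.7 times, which is inside the 1.5 to 1.9 window. Letting go, then checking the sensor zero.

Request:
{"op": "send_rows", "data": {
  "motion": [
    [[-0.2, 2, 0], [0, 0, 0], 0],
    [[-0.6, 6, 0], [0, 0, 0], 0],
    [[-1.2, 12, 0], [0, 0, 0], 0],
    [[-1.5, 15, 0], [0, 0, 0], 0],
    [[-1.5, 15, 0], [0, 0, 0], 0]
  ]
}}

```text
t: 13.45
eef_pos: [0.6067, -0.0098, 0.0564]
ee_rot: [[0.994, -0.0, -0.111], [0.111, -0.0, 0.994], [-0.0, -1.0, 0.0]]
wrist_force: [-0.3, -0.0, -0.5]
gripper_width: 0.0003
```

```bash
python3 -c "
from h import *
for i in range(6): st(); camera('scene')"
```

```text
t 13.45 jig [132.   17.2] z 56.4 yaw 6.39 F [-0.31  0.  ] -0.52 Mz -0.019 Mknob -0.014 w 0.3
t 13.5 jig [132.1  17. ] z 56.5 yaw 6.39 F [0.03 0.15] -0.66 Mz -0.032 Mknob -0.023 w 0.2
t 13.55 jig [132.   16.8] z 56.5 yaw 6.38 F [-0.47  0.1 ] 0.73 Mz 0.048 Mknob 0.062 w 0.3
t 13.6 jig [132.1  16.8] z 56.5 yaw 6.38 F [-0.23  0.69] 0.52 Mz -0.041 Mknob 0.003 w 0.5
t 13.65 jig [132.1  16.7] z 56.5 yaw 6.37 F [0.07 0.4 ] -1.41 Mz 0.039 Mknob 0.062 w 0.3
t 13.7 jig [132.1  16.7] z 56.5 yaw 6.37 F [-0.35  0.49] 0.13 Mz 0.011 Mknob 0.046 w 0.6
```

Request:
{"op": "send_rows", "data": {
  "motion": [
    [[0, 0, 40], [0, 0, 0], 0],
    [[0, 0, 85], [0, 0, 0], 0],
    [[0, 0, 130], [0, 0, 0], 0],
    [[0, 0, 170], [0, 0, 0], 0],
    [[-40, -8, 182], [0, 0, 0], 0],
    [[-75, -15, 182], [0, 0, 0], 0],
    [[-85, -16, 182], [0, 0, 0], 0],
    [[-85, -16, 182], [0, 0, 0], 0],
    [[-85, -16, 182], [0, 0, 0], 0]
  ]
}}

```text
t: 14.65
eef_pos: [0.5228, -0.0262, 0.2387]
ee_rot: [[0.994, 0.001, -0.111], [0.111, -0.0, 0.994], [0.001, -1.0, -0.0]]
wrist_force: [-0.6, -0.2, 0.9]
gripper_width: 0.0006
```

Run:
```python
from h import *
import pickle
st(); w=calibration("wrist"); im=camera("wrist"); pickle.dump(w,open("w4.pkl","wb"))
cv2.imwrite("pics/w4.png",im[:,:,::-1])
cv2.imwrite("pics/c5.png",cv2.resize(im[95:290,160:420,::-1],None,fx=3,fy=3,interpolation=cv2.INTER_CUBIC))
```

```text
t 14.65 jig [46.8  9.9] z 238.7 yaw 6.36 F [-0.63 -0.09] 0.91 Mz 0.027 Mknob 0.035 w 0.6
```

View pics/c5.png

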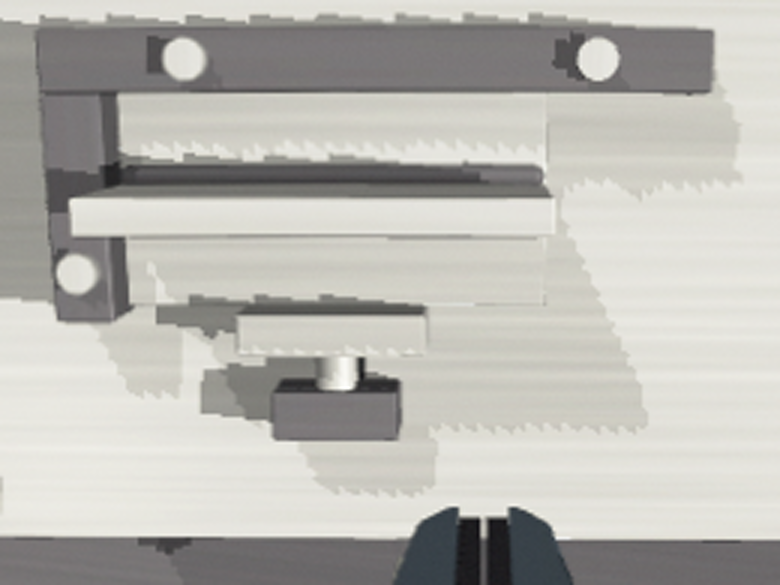

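Picture 8: the tee foot touches the end stop (crop (125,300)) and lies flat along the fence, with the jaw bearing on the foot. One number check, then hand in.

Run:
```python
from h import *
import pickle
w=pickle.load(open("w4.pkl","rb"))
J=lambda u,v,z: np.round(JR.T@(onz(w,(160+u/3,95+v/3),z)[:2]-JO)*1e3,1)
print("footR",J(545,95,.108),J(544,304,.108),"webL/R",J(72,215,.148),J(554,215,.148),"stop top",J(103,95,.12),"fence",J(400,92,.12))
st()
print(job_done())
```

```text
footR [-26.2  23.8] [22.4 24.4] webL/R [ -2.5 -74.7] [-2.5 24.2] stop top [-26.3 -74.9] fence [-26.7  -8.7]
t 14.7 jig [47.   9.9] z 238.6 yaw 6.37 F [ 0.26 -0.27] -0.09 Mz -0.004 Mknob 0.0 w 0.1
the job is handed in; nothing more can be done
None
```

The tee is home against the end stop and clamped, and the job was handed in at t = 14.7 s. I pushed the tee about 34 mm along the fence with slightly open fingers on its foot, until it met the stop firmly at about 21 N. I then turned the knob clockwise with one arm, pushing with the shut fingers, and let go.

- **Tee position:** in the last picture the tee's end (jig y -74.7) and the stop face (-74.9) agree to within about 1 mm. The tee lies flat along the fence with the jaw bearing on its foot.
- **Knob load:** it read 0.86 N m moving at the end, against an average of 0.50 free. That is about 1.7 times, inside the 1.5 to 1.9 window.
- **Let go:** the wrist force read about zero at hand-in, with the gripper clear above the jig. The brush, hammer and tin were not touched.

**Disagreements:**
- The load climbed faster per millimetre than the stated jaw stiffness suggests.
- The standing readings gave a higher ratio, about 2 (0.77 against 0.36 free). I relied on the moving readings because the free one matched the stated 0.48 N m.

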